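# Load the beam filter stack into its holder

## Task

Swing the orange guard of the filter holder up and over so that it stays open by itself, then build the stack in the holder's bore, one ring at a time: the red spacer ring first, on the floor of the bore, next the glass filter with the blue disc, and the brass ring on top. Each must sit flat and fully home; lower the glass filter gently, do not let it drop in. Leave the beaker, the timer and the brown vial where they stand.

Things in the scene. Friction and masses are not known exactly. Their poses are not given: they have to be found in the camera images.
- holder: Fixed filter holder: round grey flange, 104 mm across, 10 mm thick, whose top is the floor of a bore 63.5 mm wide between two curved aluminium walls (6 mm thick, top at z = 62 mm) on its +x and -x sides. Origin: on the bore axis, at the underside; z up, x roughly away from the robot (yaw within 0.35 rad). Two hinge lugs, 75 mm high, at x = +50 mm. Origin lies at worktop height.
- holder_mouth (a point): Centre of the bore's mouth, 62 mm over the holder's underside; axes as the holder's. The top 8 mm flare by about 3 mm all round. On the +y and -y sides the walls are missing: two gaps 40 mm wide, open outwards and down to the flange, so fingers that hold a ring across its diameter along the holder's y can go fully down and open there.
- guard (a joint): Angle of the orange guard, rad: 0 closed (level over the bore, its start), pi/2 upright, 2.6 open against its stop, leaning back on the +x side (then up to 120 mm high and 160 mm in x from the bore axis). Balances near 1.5: below, it falls shut; past it, it falls open and stays. 0.16 kg, no spring, lightly damped.
- guard_hinge (a point): Point on the guard's hinge line (parallel to the holder's y), fixed in the holder's frame at x = +50, y = 0, z = 70 mm; axes as the holder's. The guard plate is 76 mm wide and 5 mm thick; closed, its underside is 68 mm above the holder's underside.
- guard_handle (a point): Middle of the black round handle bar (12 mm thick, along the holder's y, 60 mm clear between its two end posts) held out from the guard's free edge. Closed, it is 100 mm from the hinge line towards -x and 30 mm above it, 27 mm above the plate, which ends 15 mm short of it; moves with the guard on an arc about the hinge. Pinched across x, the bar turns between the fingers.
- spacer: Loose red plastic ring, 60 mm outside, 50 mm inside diameter, 22 mm high, lying flat on the worktop. Origin: centre of its underside; z along its axis. Seated, its origin is on the bore axis 10 mm above the holder's origin.
- filter: Loose glass filter: silvery aluminium ring 60 mm in outside diameter, 14 mm high, closed by a blue disc in its 48 mm opening. Origin: centre of its underside; z along its axis. Seated on the spacer, its origin is 32 mm above the holder's origin.
- brass: Loose brass ring, 60 mm outside, 34 mm inside diameter, 18 mm high. Origin: centre of its underside; z along its axis. Seated on the filter, its origin is 46 mm above the holder's origin, its top 2 mm above the bore's walls.
- beaker: Bystander: clear glass beaker, 53 mm in diameter, 69 mm high. Origin: centre of its underside.
- timer: Bystander: cream-coloured kitchen timer with three round buttons, 60x70x20 mm. Origin: centre of its underside.
- vial_amber: Bystander: brown glass vial with a black cap, 30 mm in diameter, 64 mm high. Origin: centre of its underside.
There are look-alikes about, which are no part of the job. What is meant by the brass is not black, and is the smaller of those in its own colour.

How it is judged:
By the outcome, as a careful person would: the job done as asked, in the order asked, and still so for the second after the job is handed in, with the robot touching nothing.
It also fails if it takes over 72 s, if anything falls off the work surface, if the arm or the gripper's body presses on something with over 40 N, if the wrist force passes 120 N, or if a joint passes its speed limit or range.

## Robot

A 6-joint arm with a two-finger parallel gripper is mounted at the origin on a cart in front of the work surface, level with it; the furniture and walls round the work are solid. World frame = base frame: x ahead of the robot, y to its left, z up, the work surface at z = 0. Lengths are in mm, angles in rad, forces in N, time in s.
With the tool pointing down it reaches from about 350 to 875 mm from the base axis. Payload 15.5 kg.
Tool frame: the origin (TCP) lies midway between the tips of the shut fingers; the grasp point (between the pads) lies 19 mm behind it (grip_point_offset is the distance from the TCP to the grasp point, in mm); z points along the fingers, y is the line along which they close (so a half turn about z gives the same grasp; the last joint's range is limited). The gripper opens to 85 mm and grips with 20 to 120 N. Pads are 22 mm wide; open, the fingers measure 114 mm over their backs; the gripper's body (76 mm by 85 mm) begins 54 mm behind the grasp point. The pads swing forward as they close: fully open they stand 13 mm farther back than shut.
Start: joints at [-1.427, 0.494, 1.345, -0, 1.302, -0.096], TCP at [148.444, -607.117, 231.277] pointing down, gripper open.
Joint ranges: [-2.91, 2.91], [-0.82, 2.16], [0.22, 2.67], [-1.22, 4.37], [0.12, 2.79], [-3.08, 3.08]. Speed limits (rad/s): [1.89, 1.89, 2.57, 3.01, 3.01, 3.01].

## Interface

Orientations are given as a rotation vector (axis times angle).
In Python, from workcell import * gives the robot as it stands. The module is installed in compiled form; this text tells all that it offers.
- The arm moves only by the shell command python3 -m creep 'ROWS'. ROWS is JSON, a list of rows, each a list of 5 numbers: the finger opening in mm, from 0 to 85.4, then the shift along the tool's x, y, z in units of 40 mm (1.0 is 40 mm), then the turn about the tool's z in units of 8 degrees (1.0 is 8 degrees). A call has 1 to 20 rows; each row shifts and turns the commanded pose from where the row before left it, along the tool's axes as they then stand; what a row does not reach is not made up. A row lasts 1/8 s, in which the tool goes at most 62.5 mm and 10.7 degrees, less where a joint would pass 70% of its speed; a pose out of reach is approached as far as the arm can. A call is refused whole if a number of a shift passes 1 or a number of a turn 1, either way. A call with a gripper value outside its range is refused whole. The fingers move at their own pace and stop on an object; the grip force is fixed at half the most. Time passes only in rows, so rows that do not move let the fingers close. It gives the time, the measured TCP pose, the force, the opening and the grip force at its end, in the units of the state.
- observe(): the state, without advancing time (a new reading comes with each control period).
- capture(name): name is "scene" or "side" or "wrist"; returns the picture (480x640x3 uint8, red, green, blue); there is no depth.
- camera_info(name): a dict with "fx", "fy", "cx", "cy" (pixels), "rvec" (rotation vector, rad) and "tvec" (3), from world to camera coordinates, as OpenCV has them. Camera axes: x right, y down, z forward; pixel columns grow to the right and rows downward; lengths in mm; the calibration is good to about 2 mm. The wrist camera is an equidistant fisheye: a pixel r from the principal point sees the ray r / f radians off the axis. A picture is of the moment at which its call begins: read the wrist's pose just before it. camera_info takes no time and is no camera call; for the wrist camera it gives the pose at the moment of the call.
- sign_off(): hands the job in; it is judged then, once.
The state is a dict: "time": time; "joint_positions": joint angles; "qd": joint speeds; "joint_torque": joint torques, N m; "position": TCP position; "tcp_rot": TCP orientation; "wrist_force": force on the tool from outside, world axes, zero at the start; "wrist_torque": the same for the moment, N m; "width": finger opening in mm; "grasp_force": force on a finger pad.
Only numpy, scipy, OpenCV 4.12 (cv2) and the standard library are available. Lean on these libraries where they do the work, as an engineer would, in place of code of your own. Each camera call takes 0.05 s, during which the arm holds its last target. There are 200 camera calls.

## Working session

There is one attempt and no reset: what is moved stays moved. The work goes in short steps, Python scripts to look and compute and a shell command to move; the robot and the scene stay as the last step left them, time stands still between calls to the robot, and variables do not carry over. Pictures are saved under pics/ and viewed, at most 10 in all, crops included, and the job is handed in when it is done.

```bash
mkdir -p pics
cat > h.py <<'E'
from workcell import *
import numpy as np, cv2
from scipy.spatial.transform import Rotation as R
def ray(info,px):
    Rm=R.from_rotvec(np.ravel(info['rvec'])).as_matrix(); t=np.ravel(info['tvec'])
    return -Rm.T@t, Rm
def unproj(info,px,z,fish=False):
    c,Rm=ray(info,px)
    u=(px[0]-info['cx'])/info['fx'];v=(px[1]-info['cy'])/info['fy']
    if fish:
        r=np.hypot(u,v); s=np.sin(r)/max(r,1e-9); d=np.array([u*s,v*s,np.cos(r)])
    else: d=np.array([u,v,1.])
    d=Rm.T@(d/np.linalg.norm(d))
    if z is None: return c,d
    return c+d*(z-c[2])/d[2]
def proj(info,p,fish=False):
    c,Rm=ray(info,None); q=Rm@(np.asarray(p,float)-c)
    if fish:
        th=np.arctan2(np.hypot(q[0],q[1]),q[2]); k=th/np.hypot(q[0],q[1])
        return q[0]*k*info['fx']+info['cx'],q[1]*k*info['fy']+info['cy']
    return q[0]/q[2]*info['fx']+info['cx'],q[1]/q[2]*info['fy']+info['cy']
def tri(rs):
    A=np.zeros((3,3));b=np.zeros(3)
    for c,d in rs:
        P=np.eye(3)-np.outer(d,d);A+=P;b+=P@c
    return np.linalg.solve(A,b)
def save(n,im): cv2.imwrite('pics/'+n+'.png',im[:,:,::-1])
E
python3 - <<'E'
from h import *
s=observe();print(s['position'],s['tcp_rot'],s['time'],s['width'])
for n in("scene","side","wrist"):
    i=camera_info(n);print(n,i); im=capture(n);save(n+'0',im)
E
```

```text
[ 148.37205422 -606.75359416  230.69789024] [-3.11781324e+00 -3.75649054e-01  1.17291257e-04] 0.0 85.45473580007791
scene {'fx': 623.676830750944, 'fy': 623.676830750944, 'cx': 314.76567929855617, 'cy': 229.71431946022537, 'rvec': array([ 0.8910775 , -2.23398285,  1.31514266]), 'tvec': array([ 427.65881908,  251.28480495, 1015.53692585])}
side {'fx': 519.2900255755815, 'fy': 519.2900255755815, 'cx': 327.0756196828581, 'cy': 246.91781443163472, 'rvec': array([ 2.11220497, -0.21304312,  0.10113847]), 'tvec': array([-538.85363911,  162.56187978, 1022.73602907])}
wrist {'fx': 371.64829954431775, 'fy': 371.64829954431775, 'cx': 323.60789740827397, 'cy': 235.53377963429847, 'rvec': array([-2.27990431,  1.78806591,  0.26788145]), 'tvec': array([-623.91535456,  -38.43686318,  379.27923382])}
```

View pics/scene0.png

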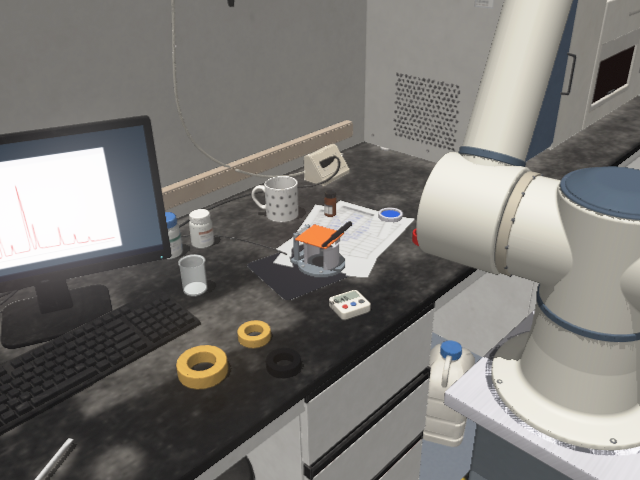

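View pics/side0.png

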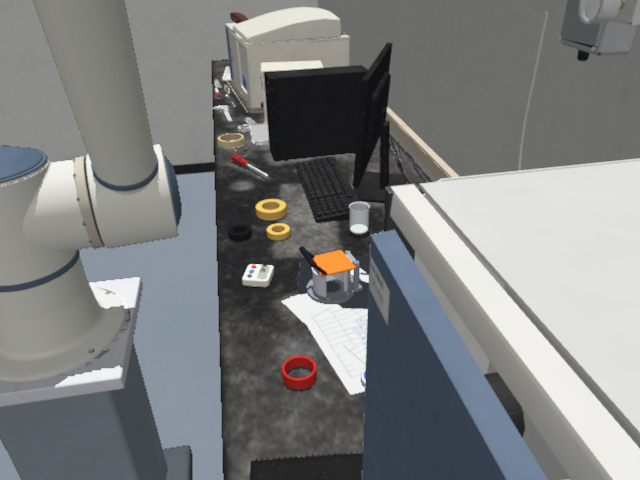

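The candidates for the brass ring are the small brass one at scene (254,334) / side (279,232), the large brass one at scene (203,366) / side (271,209), and a black one at scene (284,363) / side (240,233). I choose the small brass one. The red spacer is at side (299,373), the blue filter at scene (390,215), and the holder at scene (319,250) / side (332,275). Next I check these in crops.

Run:
```python
import cv2,numpy as np
a=cv2.imread('pics/scene0.png');b=cv2.imread('pics/side0.png');w=cv2.imread('pics/wrist0.png')
c=lambda im,x,y,wd,h,k:cv2.resize(im[y:y+h,x:x+wd],None,fx=k,fy=k,interpolation=cv2.INTER_CUBIC)
m=np.zeros((600,800,3),np.uint8)
m[:300,:400]=c(a,280,210,80,60,5)
m[:300,400:]=c(b,292,240,80,60,5)
m[300:500,:200]=c(a,230,310,50,50,4)
m[300:500,200:400]=c(b,254,207,50,50,4)
m[300:600,400:]=cv2.resize(w,(400,300))
m[500:600,:200]=c(a,370,200,50,25,4)
m[500:600,200:400]=c(a,400,220,50,25,4)
cv2.imwrite('pics/m1.png',m)
from h import *
S=camera_info('scene');D=camera_info('side')
for n,p,q in(('brass',(254,332),(279,230)),('holderflange',(318,262),(330,288)),):
    print(n,tri([unproj(S,p,None),unproj(D,q,None)]))
print('filter',unproj(S,(390,214),14)); print('spacer',unproj(D,(299,366),22))
```

```text
brass [478.98278027 278.46454693  11.70269238]
holderflange [562.61120285  19.13299514   4.87341182]
filter [ 583.57602502 -252.53347159   14.        ]
spacer [ 456.60158081 -221.14195874   22.        ]
```

View pics/m1.png

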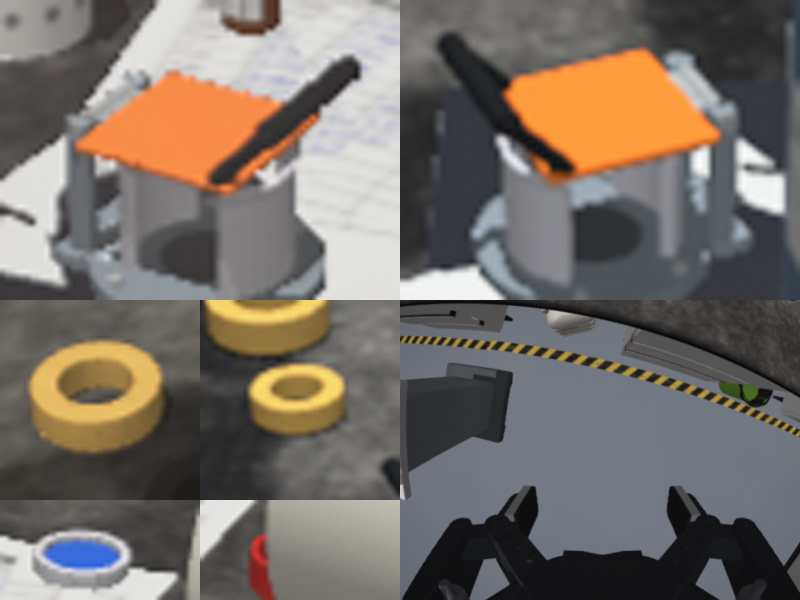

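The crops confirm the small brass ring, the blue filter and the red ring. The handle ends are at scene (323,245.6) and (350.4,223.2), and at side (302,248.4) and (325.2,273.4).

Run:
```python
from h import *
S=camera_info('scene');D=camera_info('side')
P=[]
for n,p,q in(('h+',(323,245.6),(302,248.4)),('h-',(350.4,223.2),(325.2,273.4)),('c+',(295.6,239),(341.6,250)),('c-',(314.4,224.4),(356.4,267))):
    x=tri([unproj(S,p,None),unproj(D,q,None)]);P.append(x)
    print(n,x,np.array(proj(S,x))-p)
m=(P[0]+P[1])/2;c=(P[2]+P[3])/2
for a,b in((P[0],P[1]),(P[2],P[3])): d=a-b;print('yaw',np.arctan2(-d[0],d[1]),np.linalg.norm(d))
d=c-m;print('mid',m,c,'yaw',np.arctan2(d[1],d[0]),np.linalg.norm(d))
s=observe();M=R.from_rotvec(s['tcp_rot']).as_matrix();print(M, ray(camera_info('wrist'),0)[0])
```

```text
h+ [509.30820752  60.63538772  85.94318058] [0.87016612 0.78021158]
h- [535.92305958 -48.49800138  87.22925075] [-0.55808256 -0.49341104]
c+ [593.63648073  58.35445007  70.02677938] [-0.04276856 -0.04293461]
c- [608.80718994 -14.05207275  70.74458016] [-0.05707127 -0.05660737]
yaw 0.23920524133220056 112.3392226421202
yaw 0.20653367461130107 73.9822289708777
mid [522.61563355   6.06869317  86.58621566] [601.22183534  22.15118866  70.38567977] yaw 0.20181062785577494 81.8537658491175
[[ 9.71393972e-01  2.37473649e-01 -1.34450752e-04]
 [ 2.37473667e-01 -9.71393504e-01  9.57967777e-04]
 [ 9.68875162e-05 -9.62492636e-04 -9.99999532e-01]] [ 220.41640636 -588.83091141  373.34928056]
```

Run:
```python
from h import *
from scipy.optimize import least_squares
S=camera_info('scene');D=camera_info('side')
def f(v,full=False):
    x,y,w,a=v
    T=lambda p:np.array([x+p[0]*np.cos(w)-p[1]*np.sin(w),y+p[0]*np.sin(w)+p[1]*np.cos(w),p[2]])
    r=[]
    for p,s,d in(((-35,38,73),(326,247),(312,259)),((-35,-38,73),(344,233.6),(323,276)),((a,38,73),(295.6,239),(341.6,250)),((a,-38,73),(314.4,224.4),(356.4,267))):
        r+=list(np.array(proj(S,T(p)))-s)+list(np.array(proj(D,T(p)))-d)
    if full:
        for p in ((-50,33,100),(-50,-33,100)): print(np.round(T(p)),np.round(proj(S,T(p))),np.round(proj(D,T(p))))
    return np.array(r)
s=least_squares(f,[562,18,.2,40],loss='soft_l1');print(s.x,np.round(f(s.x,True),1))
```

```text
[507.  35. 100.] [333. 236.] [303. 248.]
[521. -30. 100.] [349. 223.] [315. 264.]
[5.62784342e+02 1.29887178e+01 2.08114384e-01 3.89882710e+01] [-0.2 -0.2 -2.4 -2.5  0.3 -2.3  0.4 -0.9  0.1 -1.2 -0.3 -1.1  0.6 -1.3
  0.2 -0.3]
```

```bash
python3 -m creep '[[50,0.96,-0.97,0,0],[50,0.96,-0.97,0,0],[50,0.96,-0.97,0,0],[50,0.96,-0.97,0,0],[50,0.96,-0.97,0,0],[50,0.96,-0.97,0,0],[50,0.96,-0.97,0,0],[50,0.96,-0.97,0,0],[50,0.96,-0.97,0,0],[50,0.96,-0.97,0,0],[50,0.96,-0.97,0,0],[50,0.96,-0.97,0,0],[50,0.96,-0.97,0,0],[50,0,0,0,-1],[50,0,0,0,-1],[50,0,0,0,-1]]'
python3 -m creep '[[50,0,0,0,-1],[50,0,0,0,-1],[50,0,0,0,-1],[50,0,0,0,-1],[50,0,0,0,-1],[50,0,0,0,-1],[50,0,0,0,-1],[50,0,0,0,-1],[50,0,0,0,0]]'
python3 - <<'E'
from h import *
s=observe();M=R.from_rotvec(s['tcp_rot']).as_matrix()
print(s['position'],np.arctan2(M[1,1],M[0,1]))
i=camera_info('wrist');im=capture('wrist');save('w1',im);np.save('w1.npy',i,allow_pickle=True)
for n,p in(('bar+',(507,35,100)),('bar-',(521,-30,100)),('spacer',(457,-221,22)),('filter',(583,-252,14)),('brass',(479,278,18))): print(n,np.round(proj(i,p,True)))
E
```

```text
time: 2.15
position: [513.5, 1.6, 231.1]
tcp_rot: [-2.97, -1.023, 0.001]
wrist_force: [0.1, -0.3, 0.2]
width: 50.3
grasp_force: 0.0
time: 3.28
position: [513.5, 1.4, 231.2]
tcp_rot: [-1.983, -2.436, 0.0]
wrist_force: [0.2, 1.1, -0.1]
width: 50.0
grasp_force: 0.0
[513.46322357   1.43794474 231.17552693] 0.2042734095384754
bar+ [325. 180.]
bar- [325. 264.]
spacer [240. 374.]
filter [337. 406.]
brass [347. -67.]
```

View pics/w1.png

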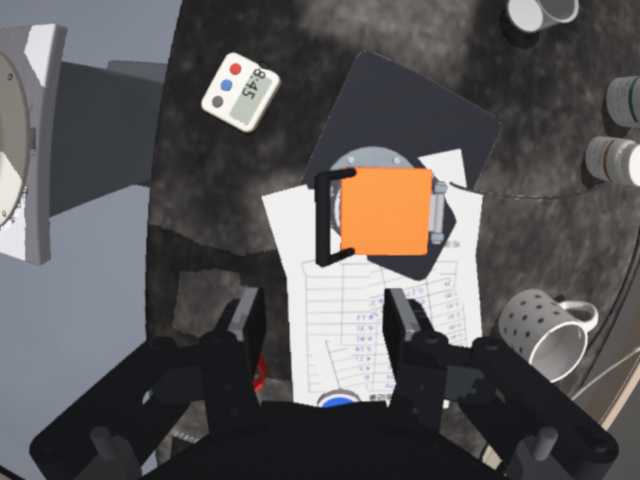

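The handle bar runs from (322,175) to (322,262), within about 3 mm of the model. I go down and pinch it.

```bash
python3 -m creep '[[50,0.08,-0.04,0.93,0],[50,0,0,0.93,0],[50,0,0,0.93,0],[50,0,0,0.93,0],[50,0,0,0,0],[5,0,0,0,0],[5,0,0,0,0],[5,0,0,0,0],[5,0,0,0,0],[5,0,0,0,0]]'
```

```text
time: 4.58
position: [511.8, 4.1, 83.9]
tcp_rot: [1.982, 2.435, 0.001]
wrist_force: [-2.2, -2.3, 8.5]
width: 10.1
grasp_force: 58.5
```

```bash
python3 -m creep '[[5,0,0.17,-0.42,0],[5,0,0.24,-0.39,0],[5,0,0.3,-0.34,0],[5,0,0.36,-0.28,0],[5,0,0.4,-0.215,0],[5,0,0.43,-0.14,0]]'
```

```text
time: 5.32
position: [585.6, 19.8, 156.1]
tcp_rot: [1.983, 2.436, 0.0]
wrist_force: [6.7, -5.0, -25.8]
width: 9.8
grasp_force: 59.1
```

```bash
python3 -m creep '[[5,0,0.45,-0.065,0],[5,0,0.455,0.01,0],[5,0,0.445,0.09,0],[5,0,0.42,0.17,0],[5,0,0.39,0.24,0],[5,0,0,0,0]]'
python3 - <<'E'
from h import *
save('s2',capture('side')[200:320,260:420].repeat(4,0).repeat(4,1))
E
```

```text
time: 6.08
position: [671.9, 37.3, 136.2]
tcp_rot: [1.982, 2.436, 0.002]
wrist_force: [3.3, -0.5, 3.2]
width: 9.8
grasp_force: 64.0
```

View pics/s2.png

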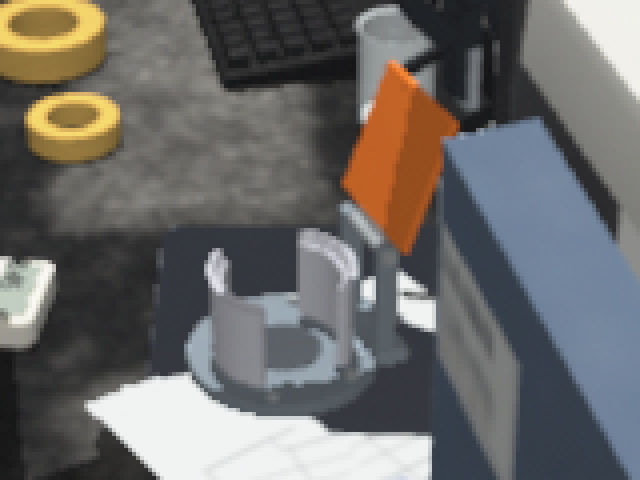

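The guard is past upright (orange plate at about (400,160) in the crop). I release it and lift.

```bash
python3 -m creep '[[26,0,0,0,0],[26,0,0,0,0],[26,0,0,-0.3,0],[26,0,0,-0.8,0],[26,0,-0.5,-1,0],[26,0,-1,-1,0],[26,0,-1,-0.5,0],[60,0,-1,0,0],[80,0,-1,0,0]]'
python3 - <<'E'
from h import *
s=observe();M=R.from_rotvec(s['tcp_rot']).as_matrix()
print(s['position'],np.arctan2(M[1,1],M[0,1]),s['joint_positions'])
a=capture('side');b=capture('scene');i=camera_info('wrist');w=capture('wrist')
np.save('w3.npy',i,allow_pickle=True);save('w3',w)
m=np.zeros((600,800,3),np.uint8)
r=lambda im,x,y,wd,h,k:cv2.resize(im[y:y+h,x:x+wd],None,fx=k,fy=k,interpolation=cv2.INTER_CUBIC)
m[:300,:400]=r(b,280,210,80,60,5);m[:300,400:]=r(a,292,240,80,60,5)
m[300:,:400]=cv2.resize(w,(400,300)); m[300:,400:]=r(w,250,80,200,150,2)
save('m3',m)
print(proj(i,(562.8,13,10),True))
E
```

```text
time: 7.25
position: [492.6, 0.5, 281.1]
tcp_rot: [1.982, 2.436, 0.001]
wrist_force: [0.3, 0.0, 1.0]
width: 61.4
grasp_force: 0.0
[4.92640911e+02 4.57033936e-01 2.81100061e+02] 0.20495748368698513 [-1.20333629e-01  2.55098285e-01  1.59020761e+00 -2.46896757e-05
  1.29515613e+00 -3.25284203e-01]
(np.float64(388.4971057012446), np.float64(194.87267486357683))
```

View pics/m3.png

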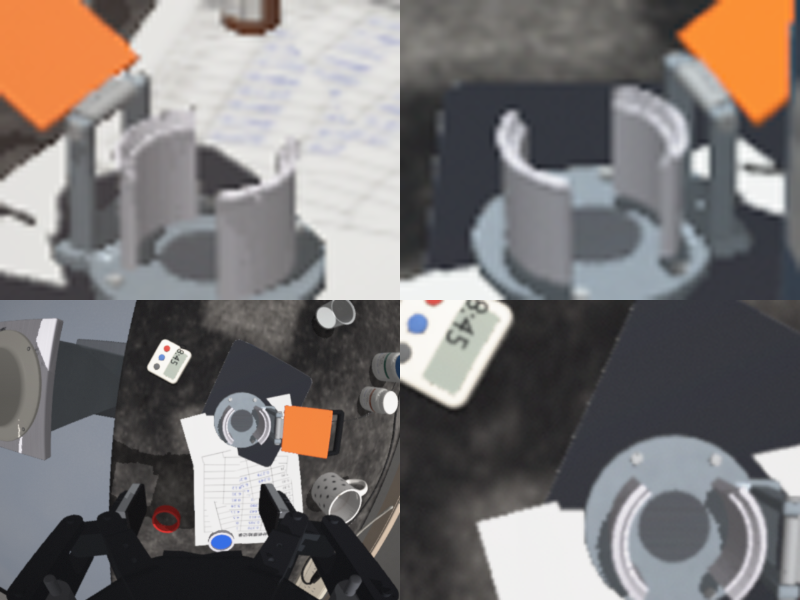

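The guard is open against its stop and the bore is clear. The red ring is at wrist (332,440) and the floor disc of the bore at about (387,192). I go above the red ring and turn the gripper by a quarter on the way.

```bash
python3 -m creep '[[85,-0.873,-0.335,0,0],[85,-0.873,-0.335,0,0],[85,-0.873,-0.335,0,0],[85,-0.873,-0.335,0,0],[85,-0.873,-0.335,0,0],[85,-0.873,-0.335,0,0],[85,0,0,0.4,1],[85,0,0,0.4,1],[85,0,0,0.4,1],[85,0,0,0.4,1],[85,0,0,0.4,1],[85,0,0,0.4,1],[85,0,0,0.4,1],[85,0,0,0.4,1],[85,0,0,0.4,1],[85,0,0,0.4,1],[85,0,0,0,1],[85,0,0,0,0.23],[85,0,0,0,0]]'
cat > look.py <<'E'
from h import *
import sys
from scipy.optimize import least_squares
# fit a circle of radius r at height z to outline pixels of a colour mask; report tool-axis shift to ring centre
def find(mode,z,r,name=None,roi=None):
    s=observe();i=camera_info('wrist');im=capture('wrist')
    if name: save(name,im)
    h=cv2.cvtColor(im,cv2.COLOR_RGB2HSV)
    m={'red':((h[...,0]<8)|(h[...,0]>172))&(h[...,1]>150)&(h[...,2]>60),
       'blue':(h[...,0]>100)&(h[...,0]<125)&(h[...,1]>150)&(h[...,2]>90),
       'brass':(h[...,0]>15)&(h[...,0]<30)&(h[...,1]>110)&(h[...,2]>70)}[mode].astype(np.uint8)
    n,l,st,ce=cv2.connectedComponentsWithStats(m)
    k=1+np.argmax(st[1:,4]); print('blob',st[k],ce[k],'n',sum(st[1:,4]>30))
    cs,_=cv2.findContours((l==k).astype(np.uint8),cv2.RETR_EXTERNAL,cv2.CHAIN_APPROX_NONE)
    c=max(cs,key=len)[:,0,:]; hull=cv2.convexHull(c)[:,0,:]
    P=np.array([unproj(i,p,z,True)[:2] for p in hull.astype(float)])
    f=lambda v:np.hypot(*(P-v).T)-r
    q=least_squares(f,P.mean(0),loss='soft_l1').x
    f2=lambda v:np.hypot(*(P-v[:2]).T)-v[2]
    q2=least_squares(f2,[*P.mean(0),r],loss='soft_l1').x
    M=R.from_rotvec(s['tcp_rot']).as_matrix();d=np.array([*q,0])-s['position']
    print('centre',q,'free',q2,'tool shift units x,y',(M.T@d)[:2]/40,'tcp',s['position'],'yaw',np.arctan2(M[1,1],M[0,1]))
if __name__=='__main__': find(sys.argv[1],float(sys.argv[2]),float(sys.argv[3]),*(sys.argv[4:5]))
E
python3 look.py red 22 30 w4
```

```text
time: 9.78
position: [458.6, -221.1, 120.4]
tcp_rot: [3.124, 0.329, 0.001]
wrist_force: [-0.9, 0.2, 0.1]
width: 85.0
grasp_force: 0.0
blob [ 283  192   87   87 2770] [326.42274368 238.16642599] n 1
centre [ 458.85747057 -222.34863179] free [ 458.85904622 -222.33543542   30.12465807] tool shift units x,y [-0.00122963  0.03115957] tcp [ 458.57062839 -221.07506081  120.35915144] yaw -1.3607114990894666
```

View pics/w4.png

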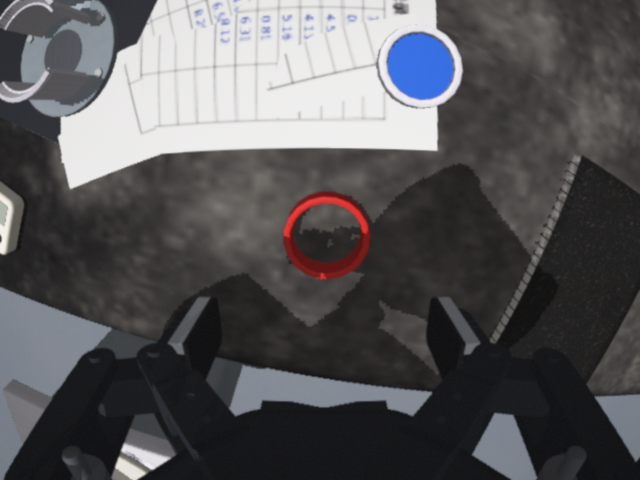

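The red ring is at (326,238), under the gripper to within 2 mm. I go down and grip it.

```bash
python3 -m creep '[[85,0,0.03,0.9,0],[85,0,0,0.9,0],[85,0,0,0.7,0],[85,0,0,0.4,0],[85,0,0,0.1,0],[85,0,0,0,0],[50,0,0,0,0],[50,0,0,0,0],[50,0,0,0,0],[50,0,0,0,0]]'
```

```text
time: 11.08
position: [458.7, -222.3, 1.4]
tcp_rot: [3.123, 0.326, 0.002]
wrist_force: [-3.2, 1.7, 19.7]
width: 57.8
grasp_force: 59.7
```

```bash
python3 -m creep '[[50,0,0,-0.5,0],[50,0,0,-0.8,0],[50,0,0,-1,0],[50,0,0,-0.7,0],[50,0.625,-0.877,0,0],[50,0.625,-0.877,0,0],[50,0.625,-0.877,0,0],[50,0.625,-0.877,0,0],[50,0,0,0,0]]'
cat > fit.py <<'E'
from h import *
i3=np.load('w3.npy',allow_pickle=True).item();S=camera_info('scene');D=camera_info('side')
ims=[(cv2.imread('pics/w3.png'),i3,True,(340,140,100,100),4),(capture('scene')[:,:,::-1],S,False,(285,215,80,60),5),(capture('side')[:,:,::-1],D,False,(285,240,80,60),5)]
x,y,w=561.3,15.3,.207
t=np.linspace(0,2*np.pi,240)
m=np.zeros((600,800,3),np.uint8);pos=[(0,0),(400,0),(400,300)]
for (im,i,fi,(a,b,wd,h),k),(px,py) in zip(ims,pos):
    c=cv2.resize(im[b:b+h,a:a+wd],None,fx=k,fy=k,interpolation=cv2.INTER_CUBIC)
    for r,z,col in((52,10,(0,255,0)),(52,0,(0,160,0)),(37.8,62,(0,0,255)),(31.75,10,(255,255,0))):
        for q in t:
            u,v=proj(i,(x+r*np.cos(q),y+r*np.sin(q),z),fi); u=int((u-a+.5)*k);v=int((v-b+.5)*k)
            if 0<=u<c.shape[1] and 0<=v<c.shape[0]: c[v,u]=col
    m[py:py+c.shape[0],px:px+c.shape[1]]=c
cv2.imwrite('pics/fit.png',m)
E
python3 fit.py
```

```text
time: 12.2
position: [528.0, -61.8, 120.5]
tcp_rot: [-3.124, -0.331, -0.001]
wrist_force: [0.2, -0.9, -1.6]
width: 57.5
grasp_force: 65.3
```

View pics/fit.png

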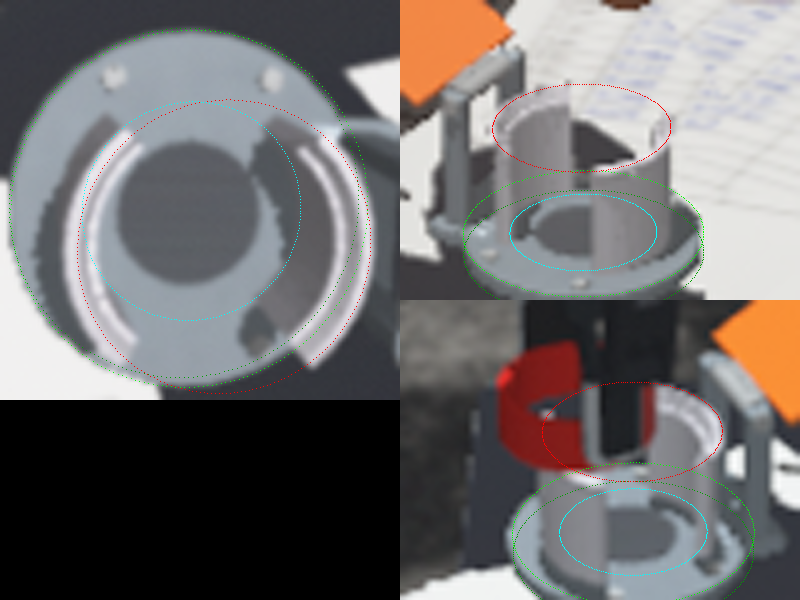

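The model circle on the bore (561.3, 15.3) lies on the flange and wall tops in the wrist view. I carry the spacer over it.

```bash
python3 -m creep '[[50,0.6,-0.85,0,0],[50,0.6,-0.85,0,0],[50,0.01,-0.01,0,0],[50,0,0,0.5,0],[50,0,0,0.5,0],[50,0,0,0.3,0],[50,0,0,0,0]]'; python3 -c "
from h import *
s=observe();M=R.from_rotvec(s['tcp_rot']).as_matrix();print(s['position'],M.T@(np.array([561.3,15.3,0])-s['position'])/40)"
```

```text
time: 13.18
position: [559.8, 12.0, 67.6]
tcp_rot: [-3.125, -0.324, 0.002]
wrist_force: [-0.5, -0.3, -1.0]
width: 57.6
grasp_force: 65.3
[559.84776971  12.02715102  67.61153646] [ 0.05470412 -0.07207252  1.69023689]
```

```bash
python3 -m creep '[[50,0.055,-0.075,0,0],[50,0,0,0,0],[50,0,0,0.15,0],[50,0,0,0.15,0],[50,0,0,0.15,0],[50,0,0,0.15,0],[50,0,0,0,0]]'
```

```text
time: 14.05
position: [561.7, 16.2, 43.5]
tcp_rot: [-3.124, -0.326, 0.001]
wrist_force: [-0.0, -0.5, -1.4]
width: 57.5
grasp_force: 65.3
```

No contact force, and the ring is inside the mouth. I carry on down.

```bash
python3 -m creep '[[50,0,0,0.2,0],[50,0,0,0.2,0],[50,0,0,0.2,0],[50,0,0,0.1,0],[50,0,0,0.05,0],[50,0,0,0,0]]'
```

```text
time: 14.8
position: [561.9, 16.2, 14.0]
tcp_rot: [-3.125, -0.326, 0.0]
wrist_force: [-1.9, -1.2, -2.3]
width: 57.3
grasp_force: 65.2
```

```bash
python3 -m creep '[[50,0,0,0.04,0],[50,0,0,0.04,0],[50,0,0,0.02,0],[50,0,0,0,0]]'
```

```text
time: 15.3
position: [562.2, 16.1, 11.4]
tcp_rot: [3.124, 0.326, 0.002]
wrist_force: [-8.8, -2.9, 27.8]
width: 57.2
grasp_force: 68.3
```

```bash
python3 -m creep '[[80,0,0,0,0],[80,0,0,0,0],[80,0,0,0,0],[80,0,0,-0.2,0],[80,0,0,-0.6,0],[80,0,0,-1,0],[80,0,0,-1,0],[80,0,0,-0.7,0],[80,0,0,0,0]]'; python3 look.py red 32 30 w5
python3 - <<'E'
from h import *
s=observe()
for z in(30,):print(unproj(np.load('w3.npy',allow_pickle=True).item(),(442,480),14,True))
M=R.from_rotvec(s['tcp_rot']).as_matrix()
d=np.array([583.6,-252.5,0])-s['position'];print(M.T@d/40)
im=cv2.imread('pics/w5.png');cv2.imwrite('pics/w5c.png',cv2.resize(im[140:340,220:440],None,fx=2,fy=2))
E
```

```text
time: 16.42
position: [563.2, 16.1, 152.5]
tcp_rot: [3.124, 0.326, 0.006]
wrist_force: [-1.7, -0.2, 0.0]
width: 79.7
grasp_force: 0.0
blob [ 285  197   79   72 1572] [324.51653944 241.72773537] n 1
centre [560.7582924   16.27950134] free [559.81352921  15.70068135  28.35907818] tool shift units x,y [-0.07320437 -0.02002421] tcp [563.15033379  16.14068179 152.53571253] yaw -1.3630876375581922
[ 813.53584465 -470.27293265   14.        ]
[-0.87324452  6.6797974   3.77951124]
```

View pics/w5c.png

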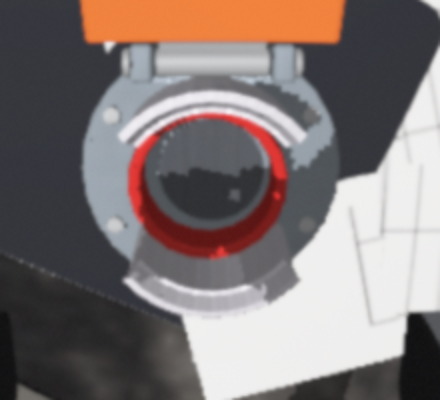

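The red ring sits flat in the bore (crop (207,183)), walls evenly around it. Next is the filter.

```bash
python3 -m creep '[[85,-0.11,0.835,0,0],[85,-0.11,0.835,0,0],[85,-0.11,0.835,0,0],[85,-0.11,0.835,0,0],[85,-0.11,0.835,0,0],[85,-0.11,0.835,0,0],[85,-0.11,0.835,0.4,0],[85,-0.11,0.835,0.4,0],[85,0,0,0,0],[85,0,0,0,0]]'; python3 look.py blue 13 24 w6
```

```text
time: 17.73
position: [582.1, -251.9, 117.4]
tcp_rot: [-3.124, -0.325, 0.002]
wrist_force: [0.2, 1.0, -0.2]
width: 85.1
grasp_force: 0.0
blob [ 305  196   66   63 3259] [337.71801166 226.86007978] n 1
centre [ 589.11763062 -259.42525435] free [ 588.51217967 -259.94552332   22.67336485] tool shift units x,y [0.1354944  0.22323346] tcp [ 582.13159134 -251.91624955  117.38593356] yaw -1.3633700619012863
```

Run:
```python
from h import *
s=observe();i=camera_info('wrist');M=R.from_rotvec(s['tcp_rot']).as_matrix()
c,Rm=ray(i,0); rc=Rm@M; tc=M.T@(c-s['position'])   # cam in tool
M4=R.from_rotvec([3.124,.329,.001]).as_matrix();p4=np.array([458.57,-221.075,120.36])
Rm4=rc@M4.T;c4=p4+M4@tc
i4=dict(i);i4['rvec']=R.from_matrix(Rm4).as_rotvec();i4['tvec']=-Rm4@c4
def cen(f):
    im=cv2.imread(f);h=cv2.cvtColor(im,cv2.COLOR_BGR2HSV)
    m=((h[...,0]>100)&(h[...,0]<125)&(h[...,1]>150)&(h[...,2]>90)).astype(np.uint8)
    n,l,st,ce=cv2.connectedComponentsWithStats(m);k=1+np.argmax(st[1:,4]);return ce[k],st[k]
a,sa=cen('pics/w6.png');b,sb=cen('pics/w4.png');print(a,b,sb)
x=tri([unproj(i,a,None,True),unproj(i4,b,None,True)]);print(x,proj(i,x,True),M.T@(x-s['position'])/40)
for z in(6,9,12):print(z,unproj(i,a,z,True),unproj(i4,b,z,True))
# outer silver ring edge: bright pixels along radial lines from blue centre
g=cv2.imread('pics/w6.png')
for q in range(0,360,30):
    l=[int(g[int(round(a[1]+r*np.sin(np.radians(q)))),int(round(a[0]+r*np.cos(np.radians(q))))].mean()) for r in range(26,54,2)]
    print(q,l)
```

```text
[337.71801166 226.86007978] [419.54066403  65.75723424] [ 388   34   64   65 3283]
[ 587.85168996 -260.1631679     8.0678992 ] (np.float64(337.830431926996), np.float64(226.91779065160816)) [0.09076458 0.23820351 2.7435455 ]
6 [ 587.32602035 -260.27471837    6.        ] [ 588.29528544 -260.69947695    6.        ]
9 [ 588.12453644 -259.98696832    9.        ] [ 587.62564085 -260.04976305    9.        ]
12 [ 588.92305253 -259.69921828   12.        ] [ 586.95599626 -259.40004916   12.        ]
0 [127, 126, 120, 83, 90, 118, 122, 119, 97, 30, 29, 31, 32, 31]
30 [67, 67, 66, 71, 93, 119, 120, 120, 91, 34, 34, 34, 35, 35]
60 [67, 67, 67, 88, 99, 126, 124, 115, 79, 33, 30, 33, 32, 30]
90 [67, 68, 67, 85, 107, 127, 125, 128, 204, 233, 233, 233, 233, 233]
120 [103, 68, 67, 79, 97, 124, 126, 126, 187, 233, 233, 233, 233, 233]
150 [67, 68, 67, 70, 97, 116, 124, 119, 178, 228, 234, 233, 233, 233]
180 [129, 128, 129, 128, 108, 199, 227, 234, 217, 209, 220, 211, 200, 186]
210 [129, 129, 129, 130, 188, 222, 237, 234, 204, 230, 234, 234, 233, 232]
240 [129, 129, 129, 158, 221, 230, 239, 197, 153, 221, 234, 233, 234, 233]
270 [129, 129, 129, 148, 221, 233, 238, 203, 118, 202, 233, 233, 233, 233]
300 [130, 128, 129, 159, 227, 231, 234, 191, 89, 62, 62, 64, 62, 61]
330 [128, 127, 127, 129, 157, 228, 232, 231, 177, 55, 64, 67, 73, 76]
```

```bash
python3 -m creep '[[85,0.09,0.24,0.9,0],[85,0,0,0.9,0],[85,0,0,0.7,0],[85,0,0,0.35,0],[85,0,0,0.05,0],[85,0,0,0,0],[50,0,0,0,0],[50,0,0,0,0],[50,0,0,0,0],[50,0,0,0,0]]'
```

```text
time: 19.02
position: [588.6, -261.4, 3.9]
tcp_rot: [3.124, 0.326, 0.002]
wrist_force: [-5.5, 2.4, 21.2]
width: 57.0
grasp_force: 59.3
```

```bash
python3 -m creep '[[50,0,0,-0.3,0],[50,0,0,-0.6,0],[50,0,0,-1,0],[50,0,0,-1,0],[50,0.095,-0.865,0,0],[50,0.095,-0.865,0,0],[50,0.095,-0.865,0,0],[50,0.095,-0.865,0,0],[50,0.095,-0.865,0,0],[50,0.095,-0.865,0,0],[50,0.095,-0.865,0,0],[50,0.095,-0.865,0,0],[50,0,0,0,0],[50,0,0,0,0]]'
cat > tgt.py <<'E'
from h import *
s=observe();M=R.from_rotvec(s['tcp_rot']).as_matrix();print(s['position'],M.T@(np.array([561.3,15.9,0])-s['position'])/40,np.arctan2(M[1,1],M[0,1]))
E
python3 tgt.py; python3 look.py blue 124 24
```

```text
time: 20.78
position: [561.0, 15.6, 118.5]
tcp_rot: [3.124, 0.326, 0.001]
wrist_force: [-0.3, 0.1, -1.5]
width: 56.7
grasp_force: 64.1
[561.02339105  15.60788283 118.49666582] [ 0.00660412 -0.00684418  2.96241845] -1.36273116302118
blob [ 268  261  112   95 8272] [323.62391199 308.0860735 ] n 1
centre [560.36130666  15.76684524] free [560.27313378  16.00774989  22.97520209] tool shift units x,y [-0.01704471 -0.00843469] tcp [561.02339105  15.60788283 118.49666582] yaw -1.36273116302118
```

```bash
python3 -m creep '[[50,0.01,-0.01,0.5,0],[50,0,0,0.5,0],[50,0,0,0.2,0],[50,0,0,0.15,0],[50,0,0,0.15,0],[50,0,0,0.15,0],[50,0,0,0.1,0],[50,0,0,0.1,0],[50,0,0,0,0]]'; python3 tgt.py
```

```text
time: 21.95
position: [561.0, 16.5, 43.8]
tcp_rot: [-3.125, -0.326, 0.001]
wrist_force: [-0.8, -0.4, -2.0]
width: 56.3
grasp_force: 64.1
[561.00275184  16.49123765  43.84069636] [0.00457488 0.01615981 1.09601359] -1.3630853911304122
```

```bash
python3 -m creep '[[50,0,0,0.05,0],[50,0,0,0.05,0],[50,0,0,0.05,0],[50,0,0,0.03,0],[50,0,0,0,0]]';python3 -m creep '[[50,0,0,0.03,0],[50,0,0,0,0]]'
```

```text
time: 22.58
position: [561.1, 16.4, 36.8]
tcp_rot: [-3.125, -0.326, 0.0]
wrist_force: [-1.4, 0.5, -1.1]
width: 56.6
grasp_force: 64.1
time: 22.82
position: [561.2, 16.4, 36.1]
tcp_rot: [3.125, 0.326, 0.001]
wrist_force: [-2.7, 0.2, 7.6]
width: 56.2
grasp_force: 65.3
```

```bash
python3 -m creep '[[50,0,0,0.03,0],[50,0,0,0,0]]';python3 -m creep '[[60,0,0,0,0],[64,0,0,0,0],[72,0,0,0,0],[80,0,0,0,0],[80,0,0,0,0],[80,0,0,-0.2,0],[80,0,0,-0.6,0],[80,0,0,-1,0],[80,0,0,-1,0],[80,0,0,-0.1,0],[80,0,0,0,0]]'; python3 look.py blue 40 24 w7
python3 - <<'E'
from h import *
s=observe();M=R.from_rotvec(s['tcp_rot']).as_matrix();print(M.T@(np.array([479,278.5,0])-s['position'])/40)
E
```

```text
time: 23.08
position: [561.3, 16.4, 35.9]
tcp_rot: [3.124, 0.326, 0.002]
wrist_force: [-7.4, 0.6, 27.5]
width: 56.5
grasp_force: 67.7
time: 24.45
position: [561.0, 16.4, 150.7]
tcp_rot: [3.125, 0.326, 0.001]
wrist_force: [0.1, -0.6, -0.3]
width: 80.2
grasp_force: 0.0
blob [ 291  202   66   62 3181] [323.7368752  232.32756995] n 1
centre [560.06821638  16.57194281] free [559.87054434  16.57906859  23.11003766] tool shift units x,y [-0.02500773 -0.00875576] tcp [561.04270738  16.43761776 150.7074534 ] yaw -1.3631219513721837
[-0.6443585  -6.83059478  3.7522112 ]
```

```bash
python3 -m creep '[[85,-0.08,-0.854,0,0],[85,-0.08,-0.854,0,0],[85,-0.08,-0.854,0,0],[85,-0.08,-0.854,0,0],[85,-0.08,-0.854,0,0],[85,-0.08,-0.854,0,0],[85,-0.08,-0.854,0.4,0],[85,-0.08,-0.854,0.4,0],[85,0,0,0,0],[85,0,0,0,0]]'; python3 look.py brass 18 30 w8
```

```text
time: 25.75
position: [479.4, 278.2, 117.8]
tcp_rot: [3.124, 0.326, -0.002]
wrist_force: [0.5, 0.7, 1.3]
width: 84.9
grasp_force: 0.0
blob [ 279  192   87   86 2699] [323.53390144 247.81326417] n 3
centre [479.10542313 279.17045975] free [479.10673403 279.16381488  30.13434121] tool shift units x,y [ 0.00215459 -0.02743799] tcp [479.40182641 278.16742124 117.78868078] yaw -1.3627468788199417
```

Run:
```python
from h import *
S=camera_info('scene');D=camera_info('side');s=observe();M=R.from_rotvec(s['tcp_rot']).as_matrix()
for n,p,q in(('large',(203,364),(271,208)),('black',(284,361),(240,232)),('beaker top',(192,261),(359,207))):
    x=tri([unproj(S,p,None),unproj(D,q,None)]);print(n,x,M.T@(x-s['position']))
```

```text
large [471.39833732 397.68464871  16.01400935] [  16.54918706 -118.93315968  102.09830201]
black [381.68404903 294.48807856   9.68715802] [-92.48606871 -36.42151701 108.52920258]
beaker top [683.91741504 257.5728575   66.78254093] [195.62964174  61.94914337  51.25639583]
```

```bash
python3 -m creep '[[85,0,-0.03,0.9,0],[85,0,0,0.9,0],[85,0,0,0.7,0],[85,0,0,0.35,0],[85,0,0,0.04,0],[85,0,0,0,0],[50,0,0,0,0],[50,0,0,0,0],[50,0,0,0,0],[50,0,0,0,0]]';python3 -m creep '[[50,0,0,-0.3,0],[50,0,0,-0.6,0],[50,0,0,-1,0],[50,0,0,-1,0]]';python3 tgt.py
```

```text
time: 27.05
position: [479.9, 279.9, 4.0]
tcp_rot: [-3.124, -0.326, -0.002]
wrist_force: [-1.8, -1.2, 12.7]
width: 56.5
grasp_force: 61.5
time: 27.55
position: [479.2, 279.6, 120.7]
tcp_rot: [-3.125, -0.326, 0.0]
wrist_force: [0.9, 0.4, -2.9]
width: 56.9
grasp_force: 65.6
[479.19276429 279.64902065 120.65600949] [0.64870286 6.87539382 3.01621118] -1.3630281825766957
```

```bash
python3 -m creep '[[50,0.081,0.859,0,0],[50,0.081,0.859,0,0],[50,0.081,0.859,0,0],[50,0.081,0.859,0,0],[50,0.081,0.859,0,0],[50,0.081,0.859,0,0],[50,0.081,0.859,0,0],[50,0.081,0.859,0,0],[50,0,0,0,0],[50,0,0,0,0]]';python3 tgt.py; python3 look.py brass 135 30
```

```text
time: 28.8
position: [561.2, 16.5, 119.2]
tcp_rot: [-3.124, -0.325, 0.0]
wrist_force: [-0.8, 0.6, -2.5]
width: 56.6
grasp_force: 65.6
[561.1557747   16.46060606 119.22074176] [9.84227054e-04 1.52626091e-02 2.98051444e+00] -1.3634055221388641
blob [  252   243   144   138 12526] [323.12941083 312.7608175 ] n 1
centre [562.33968629  17.18835815] free [562.43078684  17.21476084  30.37522286] tool shift units x,y [ 0.03305147 -0.01090418] tcp [561.1557747   16.46060606 119.22074176] yaw -1.3634055221388641
```

```bash
python3 -m creep '[[50,-0.02,0.015,0.5,0],[50,0,0,0.5,0],[50,0,0,0.2,0],[50,0,0,0.1,0],[50,0,0,0.1,0],[50,0,0,0.1,0],[50,0,0,0.05,0],[50,0,0,0,0]]'; python3 -m creep '[[50,0,0,0.05,0],[50,0,0,0.05,0],[50,0,0,0,0]]'
```

```text
time: 29.85
position: [561.4, 15.2, 57.0]
tcp_rot: [3.124, 0.326, 0.002]
wrist_force: [2.6, -0.4, -2.5]
width: 56.2
grasp_force: 65.7
time: 30.22
position: [561.4, 15.2, 52.9]
tcp_rot: [3.124, 0.326, 0.002]
wrist_force: [5.2, -1.3, -1.2]
width: 56.6
grasp_force: 65.9
```

```bash
python3 -m creep '[[50,0.02,0,0,0],[50,0,0,0.03,0],[50,0,0,0.03,0],[50,0,0,0,0]]'; python3 -m creep '[[50,0,0,0.03,0],[50,0,0,0.02,0],[50,0,0,0,0]]'
```

```text
time: 30.72
position: [561.7, 15.5, 50.4]
tcp_rot: [-3.125, -0.326, -0.0]
wrist_force: [3.5, -1.1, -0.9]
width: 56.4
grasp_force: 65.9
time: 31.1
position: [561.8, 15.5, 49.9]
tcp_rot: [3.124, 0.326, 0.002]
wrist_force: [-4.1, -0.8, 28.5]
width: 56.7
grasp_force: 69.0
```

Seated at the expected height (TCP at about 50 mm). I release, lift and check.

```bash
python3 -m creep '[[60,0,0,0,0],[64,0,0,0,0],[72,0,0,0,0],[80,0,0,0,0],[80,0,0,0,0],[80,0,0,-0.2,0],[80,0,0,-0.6,0],[80,0,0,-1,0],[80,0,0,-1,0],[80,0,0,-0.5,0],[80,0,0,0,0]]'; python3 look.py brass 64 30 w9
python3 - <<'E'
from h import *
a=capture('side');b=capture('scene');w=capture('wrist')
m=np.zeros((600,800,3),np.uint8)
r=lambda im,x,y,wd,h,k:cv2.resize(im[y:y+h,x:x+wd],None,fx=k,fy=k,interpolation=cv2.INTER_CUBIC)
m[:300,:400]=r(b,280,205,80,60,5);m[:300,400:]=r(a,292,235,80,60,5)
m[300:,:400]=r(w,223,140,200,150,2); m[300:,400:]=r(b,160,180,267,200,1.5)[:300,:400]
save('m9',m)
E
```

```text
time: 32.48
position: [562.4, 15.4, 182.4]
tcp_rot: [3.124, 0.326, 0.005]
wrist_force: [0.5, -0.1, -0.1]
width: 80.3
grasp_force: 0.0
blob [ 284  191   80   78 3450] [323.38753623 230.15275362] n 2
centre [560.93868074  15.84813127] free [560.96268933  15.75601328  29.39820815] tool shift units x,y [-0.04952561 -0.02236365] tcp [562.44702507  15.43510861 182.38179371] yaw -1.3630983610757723
```

View pics/m9.png

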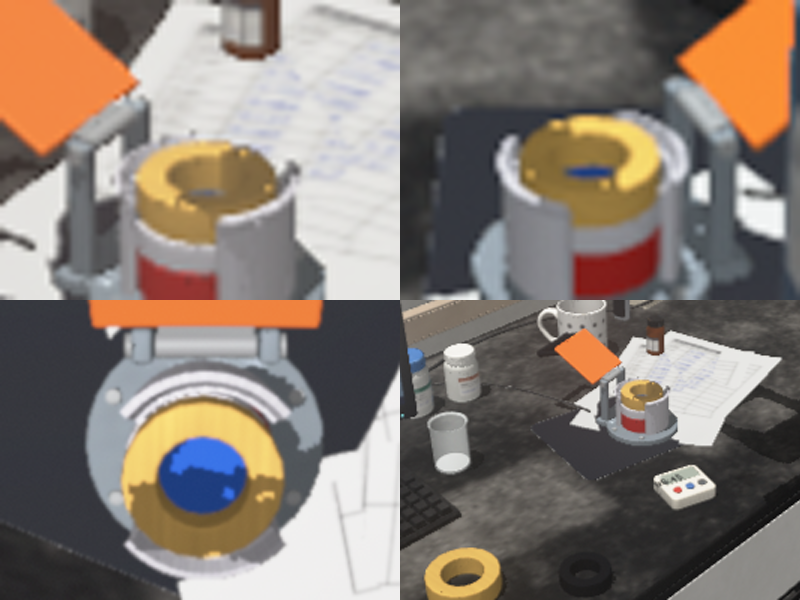

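The picture shows red, silver/blue and brass stacked level between the walls (scene crop (205,220), side crop (590,200)). The guard is open and the beaker, timer and vial are where they were.

```bash
python3 -c "
from workcell import *
print(sign_off())"
```

```text
the job is handed in; nothing more can be done
None
```

The job is handed in at about 33 s on the robot's clock: the guard stays open, and the red spacer, glass filter and brass ring look stacked flat and in order in the last pictures, with the beaker, timer and vial untouched.

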